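Peg back the belt tensioner of a potter's wheel

TASK

The throwing wheel lies upside down with its cover off, ready for a new belt. Take the orange-handled locking pin from the wooden tool block, put it into the eye of the sprung tensioner arm and use it to swing the arm against its spring until the arm stands at the hole ringed in red on the scale, then push the pin fully home so that it holds the arm there, and let go. Feel your way without forcing the pin or the wheel, never let the arm snap back, and leave everything else on the bench where it is.

Things in the scene. Friction and masses are not known exactly. Their poses are not given: they have to be found in the camera images.
- wheel: tabletop potter's wheel lying upside down, fixed: cream open housing 360 x 420 mm, its rim 98 mm above the bench. Origin on the bench under the middle of the housing, z up. Inside, nothing higher than 113 mm: big pulley, motor, controller, sprung tensioner arm and its scale plate.
- scale_plate: level aluminium plate on the wheel, 190 (its x) x 70 x 12 mm, fixed, top 92 mm above the bench; origin under its centre. It has four through holes 13 mm wide, 26.5 mm apart on an arc of 140 mm radius round the tensioner pivot, each ringed with paint (red, yellow, blue, white, in any order) and marked by a long line on the graduated edge
- tensioner (a joint): turn of the sprung tensioner arm, rad: 0 at its rest stop, growing counter-clockwise seen from above, far stop at 1.02. The four holes lie at 0.30, 0.49, 0.68 and 0.87. A torsion spring drives the arm back to 0: felt at the eye, about 5 N at rest, rising to about 8.5 N at 0.87.
- tensioner_pivot (a point): axis of the tensioner arm, 107 mm above the bench; z up, y along the arm from the pivot to the eye
- tensioner_eye (a point): centre of the mouth of the eye at the free end of the arm, 140 mm from the pivot, on the eye's top face 107 mm above the bench. The eye is an upright round hole 14 mm wide through a 28 x 30 mm boss 12 mm thick; its underside is 3 mm above the scale plate. An orange pointer beyond it runs along the scale.
- red_mark: painted red ring, 23 mm across, on the scale plate; origin at the centre of the mouth of the hole it surrounds, level with the plate's top
- pin_grip (a point): middle of the locking pin's flat orange handle, 28 mm (its x) x 14 mm (its y) x 44 mm high, z up; grasp across the 14 mm. Under it a round collar, 26 mm wide, 4 mm thick, and a greased steel shank, 12 mm wide, 33 mm long. About 0.1 kg. At the start it stands upright in a 14 mm hole, 40 mm deep, in the tool block, collar on the block's top, 50 mm above the bench
- pin_tip (a point): centre of the locking pin's tip, 59 mm below the middle of the handle; z along the pin, up to the handle. The last 3 mm taper to 10 mm wide. With the pin fully home the tip stands 6 mm out below the scale plate
- pin_collar (a point): centre of the underside of the pin's collar, 26 mm below the middle of the handle; fully home it lies on the eye's top face. The pin slides home under a push of about 5 N; pushing on harder once the collar is down cocks and strains the pin in the loaded eye
- tool_block: wooden block 160 x 60 x 50 mm, fixed; origin under its centre. The pin's hole is 50 mm from the centre towards -x; at 25 and 60 mm towards +x stand two hex drivers, up to 120 mm above the bench. Leave it.
- spare_idler: black idler roller, 36 mm wide, 19 mm high, on the bench; leave it
- spanner: steel spanner 190 mm long on the bench; leave it
- tool_pot: white pot with modelling tools, 90 mm wide, about 170 mm high with tools; leave it
- green_pot: green glazed pot with tools, 100 mm wide, about 170 mm high with tools; leave it
- grease_jar: white jar with yellow lid, 72 mm wide, 70 mm high; leave it
- screw_dish: blue dish of screws, 110 mm wide, 28 mm high; leave it
- rib_board: small wooden board 100 x 60 x 8 mm; leave it
Not all that is in view belongs to the job. Of the things like the part that bears pin_grip, leave any that is green; of the rest the smaller one is meant.

How it is judged:
On the way, in this order (a step that is already met when the one before it is completed fails the run):
1. the pin's tip is at least 4 mm down in the eye of the tensioner arm, near its rest (horizontal distance between pin_tip and tensioner_eye below 0.005 m and z of pin_tip in the frame of tensioner_eye below -0.004 m and value of joint tensioner below 0.15 rad), for 0.1 s.
2. with the pin in the eye, the arm stands within 4 mm of the red-ringed hole (horizontal distance between pin_tip and tensioner_eye below 0.005 m and z of pin_tip in the frame of tensioner_eye below -0.004 m and horizontal distance between tensioner_eye and red_mark below 0.004 m), for 0.1 s.
At the end, for the whole second after the job is handed in: The pin stands released and at rest, within 7 degrees of upright, through the eye and the red-ringed hole: tip at least 13 mm below the scale plate's top, tip and eye within 4 mm of the hole's axis, collar down on the eye (within 5 mm of the centre of its mouth) (horizontal distance between each of pin_tip, tensioner_eye and red_mark below 0.004 m and z of pin_tip in the frame of red_mark below -0.013 m and distance between pin_collar and tensioner_eye below 0.005 m and angle between pin_tip's own z axis and vertical below 0.12 rad and linear speed of pin below 0.01 m/s and velocity of joint tensioner between -0.05 and 0.05 rad/s); the robot touches nothing.
It fails at once if the pin is forced: more than 35 N between the pin and the scale plate, or 50 N (all its contacts added up) between the pin and the tensioner arm (contact force between pin and tensioner above 50 N or contact force between pin and scale_plate above 35 N).
It fails at once if the robot leans on the wheel: more than 15 N between robot and wheel (contact force between any of the arm, the fingers and wheel above 15 N).
It fails at once if the tensioner arm snaps back faster than 2 rad/s (velocity of joint tensioner below -2 rad/s).
It fails at once if something else on the bench is moved by more than 20 mm (distance of any of spare_idler, spanner, tool_pot, green_pot, grease_jar, screw_dish, rib_board from where it was at the start of the episode above 0.02 m).
It also fails if it takes over 67 s, if anything falls off the work surface, if the arm or the gripper's body presses on something with over 40 N, if the wrist force passes 120 N, or if a joint passes its speed limit or range.

ROBOT

A 6-joint arm with a two-finger parallel gripper is mounted at the origin on the work surface. World frame = base frame: x ahead of the robot, y to its left, z up, the work surface at z = 0. Lengths are in m, angles in rad, forces in N, time in s.
With the tool pointing down it reaches from about 0.375 to 0.9 m from the base axis. Payload 3.1 kg.
Tool frame: the origin (TCP) lies midway between the tips of the shut fingers; the grasp point (between the pads) lies 19 mm behind it (manip.grasp_offset is the distance from the TCP to the grasp point, in m); z points along the fingers, y is the line along which they close (so a half turn about z gives the same grasp; the last joint's range is limited). The gripper opens to 85 mm and grips with 20 to 120 N. Pads are 22 mm wide; open, the fingers measure 114 mm over their backs; the gripper's body (76 mm by 85 mm) begins 54 mm behind the grasp point. The pads swing forward as they close: fully open they stand 13 mm farther back than shut.
Start: joints at [1.089, 0.527, 1.433, -0, 1.181, -0.178], TCP at [0.186, 0.597, 0.231] pointing down, gripper open.
Joint ranges: [-3.08, 3.08], [-0.75, 2.2], [0.22, 2.44], [-1.43, 4.57], [0, 2.65], [-2.85, 2.85]. Speed limits (rad/s): [2.79, 2.79, 3.14, 3.14, 3.14, 3.14].

INTERFACE

Orientations are given as a unit quaternion [x, y, z, w].
In Python, from station import sensors, cams, order, manip gives the robot as it stands.
- The arm moves only by the tool move_arm, never from a script. Its argument "targets" is a list of rows, each an object of numbers: "dx", "dy", "dz": the shift along the world's x, y, z normalised to -1 to 1, where 1 is 25 mm; "rx", "ry", "rz": the turn, a rotation vector about the world's x, y, z normalised to -1 to 1, where 1 is 30 degrees. A call has exactly 10 rows; each row shifts and turns the commanded pose from where the row before left it; what a row does not reach is not made up. A row lasts 1/8 s, in which the tool goes at most 62.5 mm and 10.7 degrees, less where a joint would pass 70% of its speed; a pose out of reach is approached as far as the arm can. A call with a number of a shift or a turn outside -1 to 1 is refused whole. A call with a gripper value outside its range is refused whole. "claw" is the opening in per cent of the stroke, from 0 (shut) to 100 (fully open), set as the call begins (left out, the last holds). The fingers move at their own pace and stop on an object; "newtons" is the grip in N (left out, the last holds). Time passes only in rows, so rows that do not move let the fingers close, or fill a call up. It gives the time, the measured TCP pose, the force, the opening and the grip force at its end, in the units of the state.
- sensors.sense(): the state, without advancing time (a new reading comes with each control period).
- cams.snapshot(name): name is "scene" or "top"; returns the picture (400x640x3 uint8, red, green, blue); there is no depth.
- cams.camera_model(name): a dict with "fx", "fy", "cx", "cy" (pixels), "distortion" ([k1, k2, p1, p2, k3] as OpenCV has them; the pictures are not rectified), "extrinsics" (4x4, takes a point from world to camera coordinates). Camera axes: x right, y down, z forward; pixel columns grow to the right and rows downward; lengths in m; the calibration is good to about 2 mm. A picture is of the moment at which its call begins. camera_model takes no time and is no camera call.
- order.sign_off(): hands the job in; it is judged then, once.
The state is a dict: "t": time; "q": joint angles; "qd": joint speeds; "tau": joint torques, N m; "tcp_pos": TCP position; "tool_rot": TCP orientation; "force": force on the tool from outside, world axes, zero at the start; "ft_torque": the same for the moment, N m; "finger_gap": opening from 0.0 (shut) to 1.0 (fully open); "gripper_force": force on a finger pad.
Only numpy, scipy, OpenCV 4.12 (cv2) and the standard library are available. Lean on these libraries where they do the work, as an engineer would, in place of code of your own. Each camera call takes 0.05 s, during which the arm holds its last target. There are 200 camera calls.

## Working session

There is one attempt and no reset: what is moved stays moved. The work goes in short steps, Python scripts to look and compute and a tool call to move; the robot and the scene stay as the last step left them, time stands still between calls to the robot, and variables do not carry over. Pictures are saved under pics/ and viewed, at most 10 in all, crops included, and the job is handed in when it is done.

Besides the shell and the picture viewer there is one more tool, called after "Emit:" by a JSON object that holds its "name" and its "arguments". move_arm: Moves the arm, as the interface text tells. Scaled input: -1 to 1 covers 25 mm each way for a shift and 30 degrees each way for a turn. Its arguments: {"type":"object","properties":{"targets":{"type":"array"},"claw":{"type":"number"},"newtons":{"type":"number"}},"required":["targets"]}

```bash
mkdir -p pics; ls
python3 - <<'E'
from station import sensors,cams,order,manip
import cv2,numpy as np
for n in("scene","top"):
    cv2.imwrite(f"pics/{n}0.png",cams.snapshot(n)[:,:,::-1])
    m=cams.camera_model(n);print(n,m["fx"],m["fy"],m["cx"],m["cy"],m["distortion"],np.round(m["extrinsics"],3).tolist())
s=sensors.sense();print(s)
print(manip.grasp_offset)
E
```

```text
pics
scene 370.5961007219807 370.5961007219807 322.6368817542345 202.47675128894753 [-0.06295983  0.          0.          0.          0.        ] [[-0.868, 0.497, 0.012, 0.492], [0.361, 0.647, -0.671, -0.072], [-0.341, -0.578, -0.741, 1.402], [0.0, 0.0, 0.0, 1.0]]
top 367.6193655162069 367.6193655162069 322.0272592900917 201.18911894847565 [-0.07491632  0.          0.          0.          0.        ] [[-0.014, -1.0, 0.006, -0.039], [-0.989, 0.013, -0.151, 0.546], [0.15, -0.008, -0.989, 1.123], [0.0, 0.0, 0.0, 1.0]]
{'t': 0.1, 'q': array([ 1.08949594e+00,  5.28386594e-01,  1.43381484e+00,  2.66778494e-05,
        1.18143001e+00, -1.78477130e-01]), 'qd': array([ 7.51730457e-04, -1.35207583e-03, -4.03965067e-03, -2.51143850e-06,
        4.66728968e-05,  1.30265878e-03]), 'tau': array([-2.23953784e-04, -4.43305242e+01, -1.78584927e+01, -2.89252057e-04,
        3.84910440e-03,  2.20719613e-05]), 'tcp_pos': array([0.18601979, 0.59597081, 0.23041033]), 'tool_rot': array([ 1.50838700e-01,  9.88557862e-01, -9.60432573e-04, -3.41891056e-04]), 'force': array([ 0.1113654 ,  0.58245908, -0.67491742]), 'ft_torque': array([-0.01960529,  0.05112854, -0.03851017]), 'gripper_force': 0.0, 'finger_gap': 1.0048068760718196}
0.0187
```

View pics/scene0.png

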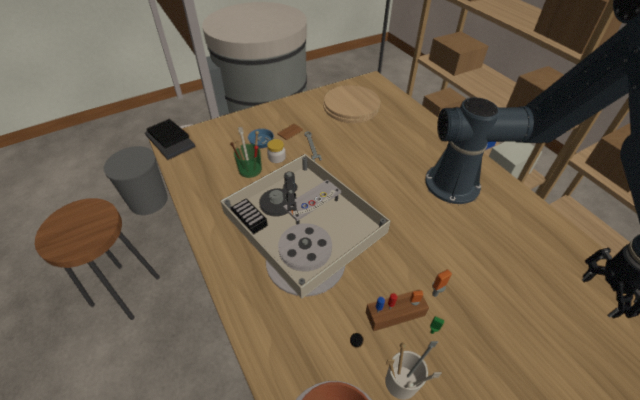

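View pics/top0.png

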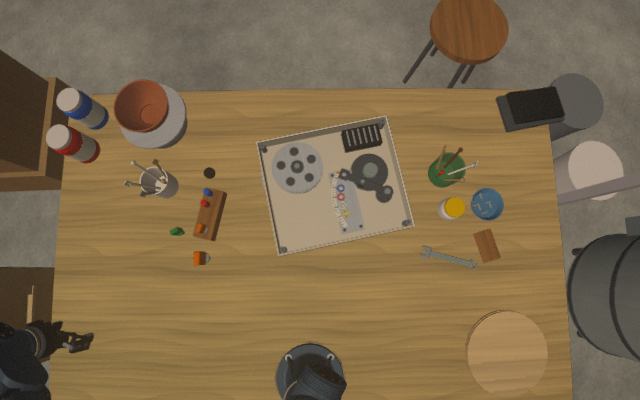

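The wheel is at top(335,185) and the tool block at top(210,215). The pin candidates are orange in the block (scene 416,297; top 201,228), orange on the bench (scene 442,283; top 201,258) and green (scene 437,324; top 177,231). The one in the block looks the smaller of the two orange ones. I'll confirm that in an enlarged crop.

Run:
```python
import cv2,numpy as np
t=cv2.imread("pics/top0.png");s=cv2.imread("pics/scene0.png")
f=lambda im,x,y,w,h,k:cv2.resize(im[y:y+h,x:x+w],None,fx=k,fy=k,interpolation=cv2.INTER_CUBIC)
a=f(t,165,175,80,100,5);b=f(s,360,260,100,75,4)
c=np.zeros((500,800,3),np.uint8);c[:,:400]=a;c[:300,400:]=b
cv2.imwrite("pics/c1.png",c)
a=f(t,310,155,100,85,8)[:600,:800];cv2.imwrite("pics/c2.png",a)
```

```text
(no output)
```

View pics/c1.png

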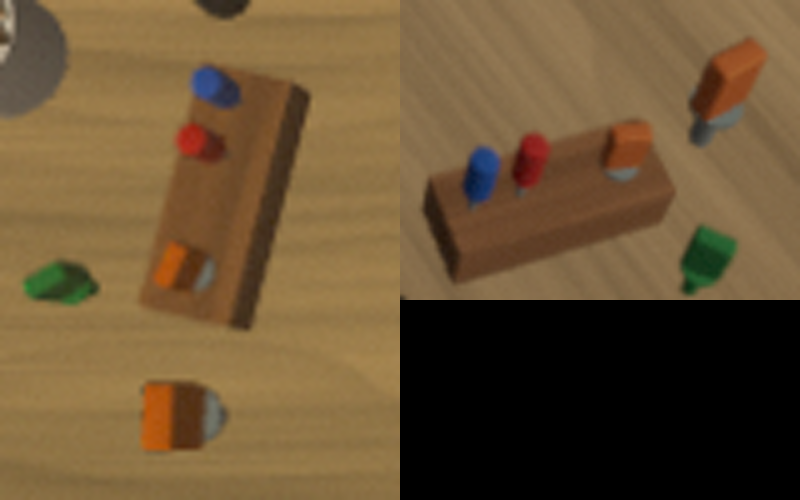

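View pics/c2.png

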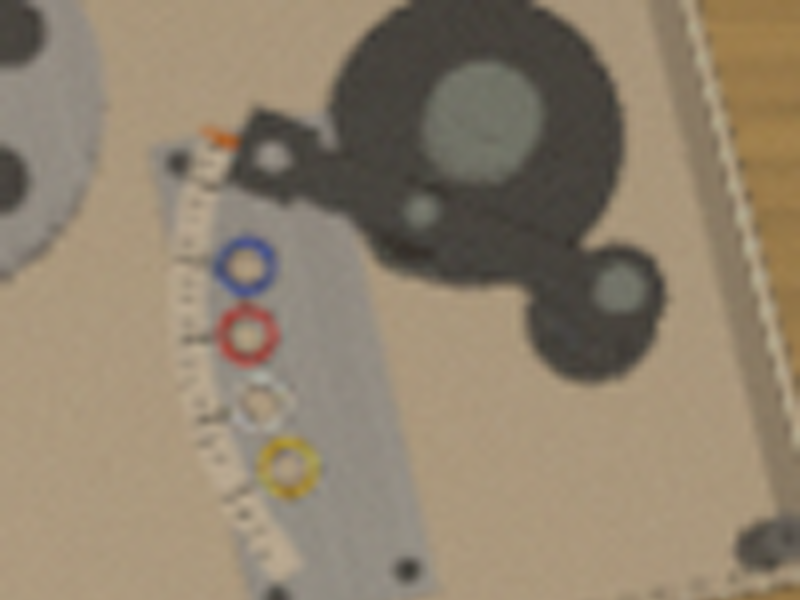

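The green pin is lying at top(177,231) and is ruled out. Of the two orange ones, the one in the block is clearly smaller than the one standing at top(201,258), so the block pin is meant. In c2, the eye is at crop(272,157), the pivot at (621,288), and the ringed holes are blue, red, white, yellow. Red is second, so it sits at 0.49 rad.

```bash
cat > h.py <<'E'
import numpy as np,cv2
from station import sensors,cams,order,manip
def ray(n,u,v):
    m=cams.camera_model(n);K=np.array([[m["fx"],0,m["cx"]],[0,m["fy"],m["cy"]],[0,0,1.]])
    x,y=cv2.undistortPoints(np.array([[[u,v]]],float),K,np.array(m["distortion"]))[0,0]
    E=np.array(m["extrinsics"]);R=E[:3,:3]
    return -R.T@E[:3,3],R.T@np.array([x,y,1.])
def at(n,u,v,z):
    c,d=ray(n,u,v);return (c+d*(z-c[2])/d[2])
def proj(n,P):
    m=cams.camera_model(n);K=np.array([[m["fx"],0,m["cx"]],[0,m["fy"],m["cy"]],[0,0,1.]])
    E=np.array(m["extrinsics"]);r,_=cv2.Rodrigues(E[:3,:3])
    return cv2.projectPoints(np.array([P],float),r,E[:3,3],K,np.array(m["distortion"]))[0][0,0]
def cr(x0,y0,k,x,y): return x0+(x+.5)/k-.5,y0+(y+.5)/k-.5
E
python3 - <<'E'
from h import *
from scipy.optimize import least_squares
T=lambda x,y,z:at("top",*cr(310,155,8,x,y),z)[:2]
eye=T(272,157,.107);piv=T(621,288,.107)
H=np.array([T(*p,.092) for p in[(246,267),(248,336),(260,404),(288,468)]])
print("eye",eye,"piv",piv,np.linalg.norm(eye-piv));print(H,np.linalg.norm(np.diff(H,axis=0),axis=1),np.linalg.norm(H-piv,axis=1))
th=[0,.3,.49,.68,.87];P=np.vstack([eye,H])
f=lambda p:np.concatenate([(np.c_[p[0]+.14*np.cos(p[2]+np.array(th)),p[1]+.14*np.sin(p[2]+np.array(th))]-P).ravel(),(p[:2]-piv)*.5])
a=np.arctan2(*(eye-piv)[::-1])
r=least_squares(f,[*piv,a]);print(r.x,np.round(r.fun*1000,1))
p=r.x
for t in(0,.49):print("fit",t,p[0]+.14*np.cos(p[2]+t),p[1]+.14*np.sin(p[2]+t))
# pin: handle top z .098
print("pin top",at("top",*cr(165,175,5,176,267),.098),"scene handle mid",at("scene",360+227/4,260+145/4,.080))
c=[cr(165,175,5,*q) for q in[(207,66),(308,93),(251,327),(141,302)]]
B=[at("top",*q,.05)[:2] for q in[cr(165,175,5,*q) for q in[(200,64),(290,84),(232,325),(141,302)]]]
print("block top corners",B,"centre",np.mean(B,0),"xdir(drivers)",np.degrees(np.arctan2(*((B[0]+B[1]-B[2]-B[3])[::-1]))))
from scipy.spatial.transform import Rotation as R
print(R.from_quat(sensors.sense()["tool_rot"]).as_matrix().round(3))
E
```

```text
eye [ 0.61704511 -0.11172772] piv [ 0.56516496 -0.24206506] 0.1402831834307794
[[ 0.5777093  -0.10186994]
 [ 0.55107636 -0.10206381]
 [ 0.52496962 -0.10605202]
 [ 0.50047745 -0.11608657]] [0.02663364 0.02640961 0.02646807] [0.14075522 0.14070834 0.14182811 0.14161587]
[ 0.56405462 -0.24098776  1.1745987 ] [ 1.  -0.1 -0.2  0.2 -0.1  0.5 -0.1 -0.5 -0.3 -0.3 -0.6  0.5]
fit 0 0.6180824812350981 -0.11183285386616906
fit 0.49 0.5509415343478015 -0.10160323053192805
pin top [0.4600145  0.32203665 0.098     ] scene handle mid [0.46164998 0.32812833 0.08      ]
block top corners [array([0.59309114, 0.32694262]), array([0.57936385, 0.26870219]), array([0.4274474 , 0.30126459]), array([0.44225157, 0.35929922])] centre [0.51053849 0.31405216] xdir(drivers) -12.10248571105714
[[-0.954  0.298 -0.001]
 [ 0.298  0.954 -0.002]
 [ 0.    -0.002 -1.   ]]
```

Emit:
{"name": "move_arm", "arguments": {"targets": [{"dx": 1, "dy": -1, "rz": 0.17}, {"dx": 1, "dy": -1}, {"dx": 1, "dy": -1}, {"dx": 1, "dy": -1}, {"dx": 1, "dy": -1}, {"dx": 1, "dy": -1}, {"dx": 1, "dy": -1}, {"dx": 1, "dy": -1}, {"dx": 1, "dy": -1}, {"dx": 1, "dy": -0.86}], "claw": 55}}

```text
schema error: expected keys dx, dy, dz, rx, ry, rz
```

Emit:
{"name": "move_arm", "arguments": {"targets": [{"dz": -1}, {"dz": -1}, {"dz": -1}, {"dz": -0.8}, {}, {}, {}, {}, {}, {}]}}

```text
schema error: expected keys dx, dy, dz, rx, ry, rz
```

Run:
```python
from h import *
s=sensors.sense();print(s["tcp_pos"],s["tool_rot"],s["finger_gap"],s["force"])
t=cams.snapshot("top")[:,:,::-1];c=cams.snapshot("scene")[:,:,::-1]
cv2.imwrite("pics/t1.png",t);cv2.imwrite("pics/s1.png",c)
f=lambda im,x,y,w,h,k:cv2.resize(im[y:y+h,x:x+w],None,fx=k,fy=k,interpolation=cv2.INTER_CUBIC)
cv2.imwrite("pics/c3.png",np.hstack([f(t,165,180,80,100,5),f(c,370,240,80,100,5)]))
```

```text
[0.18601979 0.59597081 0.23041033] [ 1.50838700e-01  9.88557862e-01 -9.60432573e-04 -3.41891056e-04] 1.0048068760718196 [ 0.1113654   0.58245908 -0.67491742]
```

View pics/c3.png

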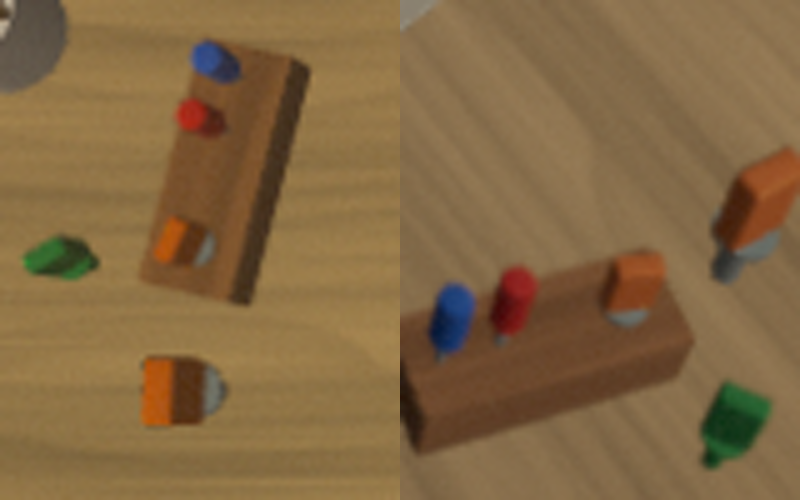

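The rows need all six keys, so nothing moved. The picture is unchanged and shows the small orange pin in the block at crop(178,240).

Emit:
{"name": "move_arm", "arguments": {"targets": [{"dx": 1, "dy": -1, "dz": 0, "rx": 0, "ry": 0, "rz": 0.17}, {"dx": 1, "dy": -1, "dz": 0, "rx": 0, "ry": 0, "rz": 0}, {"dx": 1, "dy": -1, "dz": 0, "rx": 0, "ry": 0, "rz": 0}, {"dx": 1, "dy": -1, "dz": 0, "rx": 0, "ry": 0, "rz": 0}, {"dx": 1, "dy": -1, "dz": 0, "rx": 0, "ry": 0, "rz": 0}, {"dx": 1, "dy": -1, "dz": 0, "rx": 0, "ry": 0, "rz": 0}, {"dx": 1, "dy": -1, "dz": 0, "rx": 0, "ry": 0, "rz": 0}, {"dx": 1, "dy": -1, "dz": 0, "rx": 0, "ry": 0, "rz": 0}, {"dx": 1, "dy": -1, "dz": 0, "rx": 0, "ry": 0, "rz": 0}, {"dx": 1, "dy": -1, "dz": 0, "rx": 0, "ry": 0, "rz": 0}], "claw": 55}}

```text
t: 1.45
tcp_pos: [0.437, 0.3457, 0.2312]
tool_rot: [0.107, 0.994, -0.0, -0.0]
force: [-0.0, 0.1, -0.0]
finger_gap: 0.548
gripper_force: 0.0
```

Emit:
{"name": "move_arm", "arguments": {"targets": [{"dx": 1, "dy": -0.86, "dz": 0, "rx": 0, "ry": 0, "rz": 0}, {"dx": 0, "dy": 0, "dz": -1, "rx": 0, "ry": 0, "rz": 0}, {"dx": 0, "dy": 0, "dz": -1, "rx": 0, "ry": 0, "rz": 0}, {"dx": 0, "dy": 0, "dz": -1, "rx": 0, "ry": 0, "rz": 0}, {"dx": 0, "dy": 0, "dz": -1, "rx": 0, "ry": 0, "rz": 0}, {"dx": 0, "dy": 0, "dz": 0, "rx": 0, "ry": 0, "rz": 0}, {"dx": 0, "dy": 0, "dz": 0, "rx": 0, "ry": 0, "rz": 0}, {"dx": 0, "dy": 0, "dz": 0, "rx": 0, "ry": 0, "rz": 0}, {"dx": 0, "dy": 0, "dz": 0, "rx": 0, "ry": 0, "rz": 0}, {"dx": 0, "dy": 0, "dz": 0, "rx": 0, "ry": 0, "rz": 0}]}}

```text
t: 2.7
tcp_pos: [0.4616, 0.3252, 0.1319]
tool_rot: [0.107, 0.994, 0.0, 0.0]
force: [-0.8, 0.2, -0.9]
finger_gap: 0.55
gripper_force: 0.0
```

Run:
```python
from h import *
s=sensors.sense();print(s["t"],s["tcp_pos"],s["tool_rot"],s["finger_gap"],s["force"])
t=cams.snapshot("top")[:,:,::-1];c=cams.snapshot("scene")[:,:,::-1]
f=lambda im,x,y,w,h,k:cv2.resize(im[y:y+h,x:x+w],None,fx=k,fy=k,interpolation=cv2.INTER_CUBIC)
cv2.imwrite("pics/c4.png",np.hstack([f(t,165,180,80,100,5),f(c,370,240,80,100,5)]))
```

```text
2.7 [0.46155084 0.32518825 0.13188306] [1.06672998e-01 9.94294020e-01 2.65442542e-04 4.49674487e-04] 0.550049674856965 [-0.8291073   0.16250936 -0.85910056]
```

View pics/c4.png

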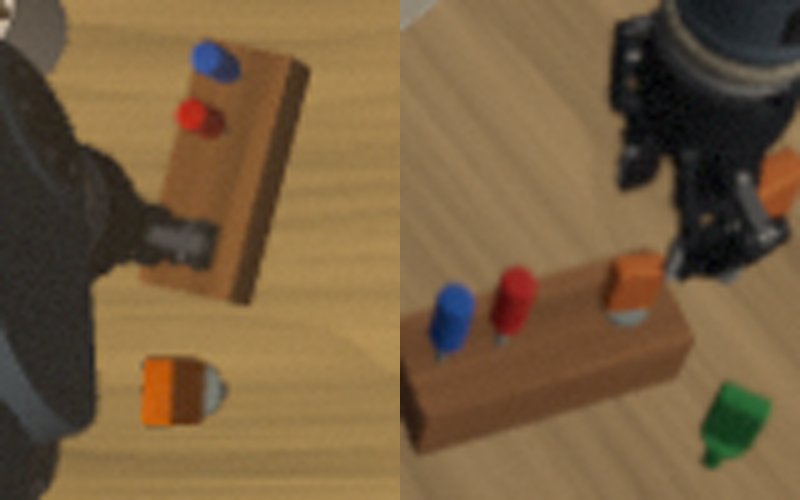

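The gripper is near the pin, which is at scene px(416,297). I'll project the TCP to check that the two agree.

Run:
```python
from h import *
for z in(.132,.063,.098):
  for n in("scene","top"):
    u=proj(n,[.4616,.3252,z]);o=np.array([370,240] if n=="scene" else[165,180])
    q=(u-o)*5+2+np.array([400 if n=="scene" else 0,0]);print(z,n,u.round(1),"c4 crop",q.round())
y=np.array([np.cos(np.radians(77.8)),np.sin(np.radians(77.8)),0])
for s in(-1,1):print(((proj("scene",np.array([.4616,.3252,.14])+s*.03*y)-[370,240])*5+[402,2]).round(),((proj("top",np.array([.4616,.3252,.14])+s*.03*y)-[165,180])*5+2).round())
```

```text
0.132 scene [420.1 285.8] c4 crop [653. 231.]
0.132 top [195.  226.5] c4 crop [152. 235.]
0.063 scene [414.8 298.4] c4 crop [626. 294.]
0.063 top [202.4 228.4] c4 crop [189. 244.]
0.098 scene [417.4 292.2] c4 crop [639. 263.]
0.098 top [198.8 227.5] c4 crop [171. 239.]
[630. 175.] [197. 244.]
[683. 273.] [ 98. 223.]
```

Emit:
{"name": "move_arm", "arguments": {"targets": [{"dx": 0, "dy": -0.04, "dz": -1, "rx": 0, "ry": 0, "rz": 0}, {"dx": 0, "dy": 0, "dz": -1, "rx": 0, "ry": 0, "rz": 0}, {"dx": 0, "dy": 0, "dz": -0.76, "rx": 0, "ry": 0, "rz": 0}, {"dx": 0, "dy": 0, "dz": 0, "rx": 0, "ry": 0, "rz": 0}, {"dx": 0, "dy": 0, "dz": 0, "rx": 0, "ry": 0, "rz": 0}, {"dx": 0, "dy": 0, "dz": 0, "rx": 0, "ry": 0, "rz": 0}, {"dx": 0, "dy": 0, "dz": 0, "rx": 0, "ry": 0, "rz": 0}, {"dx": 0, "dy": 0, "dz": 0, "rx": 0, "ry": 0, "rz": 0}, {"dx": 0, "dy": 0, "dz": 0, "rx": 0, "ry": 0, "rz": 0}, {"dx": 0, "dy": 0, "dz": 0, "rx": 0, "ry": 0, "rz": 0}]}}

```text
t: 4.05
tcp_pos: [0.4613, 0.3241, 0.0623]
tool_rot: [0.107, 0.994, -0.0, -0.0]
force: [-0.3, -0.4, -0.0]
finger_gap: 0.551
gripper_force: 0.0
```

Emit:
{"name": "move_arm", "arguments": {"targets": [{"dx": 0, "dy": 0, "dz": 0, "rx": 0, "ry": 0, "rz": 0}, {"dx": 0, "dy": 0, "dz": 0, "rx": 0, "ry": 0, "rz": 0}, {"dx": 0, "dy": 0, "dz": 0, "rx": 0, "ry": 0, "rz": 0}, {"dx": 0, "dy": 0, "dz": 0, "rx": 0, "ry": 0, "rz": 0}, {"dx": 0, "dy": 0, "dz": 0, "rx": 0, "ry": 0, "rz": 0}, {"dx": 0, "dy": 0, "dz": 0, "rx": 0, "ry": 0, "rz": 0}, {"dx": 0, "dy": 0, "dz": 0, "rx": 0, "ry": 0, "rz": 0}, {"dx": 0, "dy": 0, "dz": 0, "rx": 0, "ry": 0, "rz": 0}, {"dx": 0, "dy": 0, "dz": 0, "rx": 0, "ry": 0, "rz": 0}, {"dx": 0, "dy": 0, "dz": 0, "rx": 0, "ry": 0, "rz": 0}], "claw": 0, "newtons": 40}}

```text
t: 5.3
tcp_pos: [0.4616, 0.3243, 0.0624]
tool_rot: [0.107, 0.994, 0.0, 0.0]
force: [1.6, 3.5, -1.0]
finger_gap: 0.156
gripper_force: 44.2
```

Emit:
{"name": "move_arm", "arguments": {"targets": [{"dx": 0, "dy": 0, "dz": 0.3, "rx": 0, "ry": 0, "rz": 0}, {"dx": 0, "dy": 0, "dz": 0.6, "rx": 0, "ry": 0, "rz": 0}, {"dx": 0, "dy": 0, "dz": 0.8, "rx": 0, "ry": 0, "rz": 0}, {"dx": 0, "dy": 0, "dz": 0.8, "rx": 0, "ry": 0, "rz": 0}, {"dx": 0, "dy": 0, "dz": 1, "rx": 0, "ry": 0, "rz": 0}, {"dx": 0, "dy": 0, "dz": 1, "rx": 0, "ry": 0, "rz": 0}, {"dx": 0, "dy": 0, "dz": 1, "rx": 0, "ry": 0, "rz": 0}, {"dx": 0, "dy": -0.5, "dz": 0, "rx": 0, "ry": 0, "rz": 0}, {"dx": 0, "dy": -1, "dz": 0, "rx": 0, "ry": 0, "rz": 0}, {"dx": 0, "dy": -1, "dz": 0, "rx": 0, "ry": 0, "rz": 0}], "newtons": 80}}

```text
t: 6.55
tcp_pos: [0.4592, 0.2592, 0.1987]
tool_rot: [0.106, 0.994, -0.002, -0.002]
force: [-0.8, -1.0, -1.0]
finger_gap: 0.148
gripper_force: 80.2
```

Emit:
{"name": "move_arm", "arguments": {"targets": [{"dx": 0.6, "dy": -1, "dz": 0, "rx": 0, "ry": 0, "rz": -0.32}, {"dx": 0.6, "dy": -1, "dz": 0, "rx": 0, "ry": 0, "rz": -0.32}, {"dx": 0.6, "dy": -1, "dz": 0, "rx": 0, "ry": 0, "rz": -0.32}, {"dx": 0.6, "dy": -1, "dz": 0, "rx": 0, "ry": 0, "rz": -0.32}, {"dx": 0.6, "dy": -1, "dz": 0, "rx": 0, "ry": 0, "rz": -0.32}, {"dx": 0.6, "dy": -1, "dz": 0, "rx": 0, "ry": 0, "rz": -0.32}, {"dx": 0.6, "dy": -1, "dz": 0, "rx": 0, "ry": 0, "rz": -0.32}, {"dx": 0.6, "dy": -1, "dz": 0, "rx": 0, "ry": 0, "rz": -0.32}, {"dx": 0.6, "dy": -1, "dz": 0, "rx": 0, "ry": 0, "rz": -0.31}, {"dx": 0.6, "dy": -1, "dz": 0, "rx": 0, "ry": 0, "rz": 0}]}}

```text
t: 7.8
tcp_pos: [0.6091, 0.0098, 0.1982]
tool_rot: [0.757, 0.653, -0.002, -0.002]
force: [0.5, -1.2, -0.6]
finger_gap: 0.147
gripper_force: 80.1
```

Emit:
{"name": "move_arm", "arguments": {"targets": [{"dx": 0.26, "dy": -1, "dz": 0, "rx": 0, "ry": 0, "rz": 0}, {"dx": 0, "dy": -1, "dz": 0, "rx": 0, "ry": 0, "rz": 0}, {"dx": 0, "dy": -1, "dz": 0, "rx": 0, "ry": 0, "rz": 0}, {"dx": 0, "dy": -1, "dz": 0, "rx": 0, "ry": 0, "rz": 0}, {"dx": 0, "dy": -0.94, "dz": 0, "rx": 0, "ry": 0, "rz": 0}, {"dx": 0, "dy": 0, "dz": -0.5, "rx": 0, "ry": 0, "rz": 0}, {"dx": 0, "dy": 0, "dz": -0.5, "rx": 0, "ry": 0, "rz": 0}, {"dx": 0, "dy": 0, "dz": 0, "rx": 0, "ry": 0, "rz": 0}, {"dx": 0, "dy": 0, "dz": 0, "rx": 0, "ry": 0, "rz": 0}, {"dx": 0, "dy": 0, "dz": 0, "rx": 0, "ry": 0, "rz": 0}]}}

```text
t: 9.05
tcp_pos: [0.6182, -0.1115, 0.1752]
tool_rot: [0.756, 0.654, 0.0, 0.0]
force: [-0.3, -0.4, -0.6]
finger_gap: 0.15
gripper_force: 80.1
```

Run:
```python
from h import *
s=sensors.sense();print(s["t"],s["tcp_pos"],s["tool_rot"],s["finger_gap"],s["force"])
t=cams.snapshot("top")[:,:,::-1];c=cams.snapshot("scene")[:,:,::-1]
cv2.imwrite("pics/t5.png",t);cv2.imwrite("pics/s5.png",c)
f=lambda im,x,y,w,h,k:cv2.resize(im[y:y+h,x:x+w],None,fx=k,fy=k,interpolation=cv2.INTER_CUBIC)
cv2.imwrite("pics/c5.png",np.hstack([f(t,320,130,50,75,8),f(c,275,155,50,75,8)]))
p=s["tcp_pos"]
for n,o,e in(("top",[320,130],0),("scene",[275,155],400)):
  for w in(p-[0,0,.0454],p-[0,0,.0124],[.6181,-.1118,.107],[.551,-.1017,.092]): print(n,((proj(n,w)-o)*8+[3.5+e,3.5]).round())
```

```text
9.05 [ 0.61819401 -0.11149988  0.17522313] [7.56417161e-01 6.54089367e-01 1.97400882e-04 3.73413263e-04] 0.15005797375639796 [-0.33066742 -0.38285906 -0.61859358]
top [195. 340.]
top [201. 319.]
top [192. 354.]
top [167. 536.]
scene [532. 364.]
scene [528. 306.]
scene [535. 402.]
scene [696. 383.]
```

View pics/c5.png

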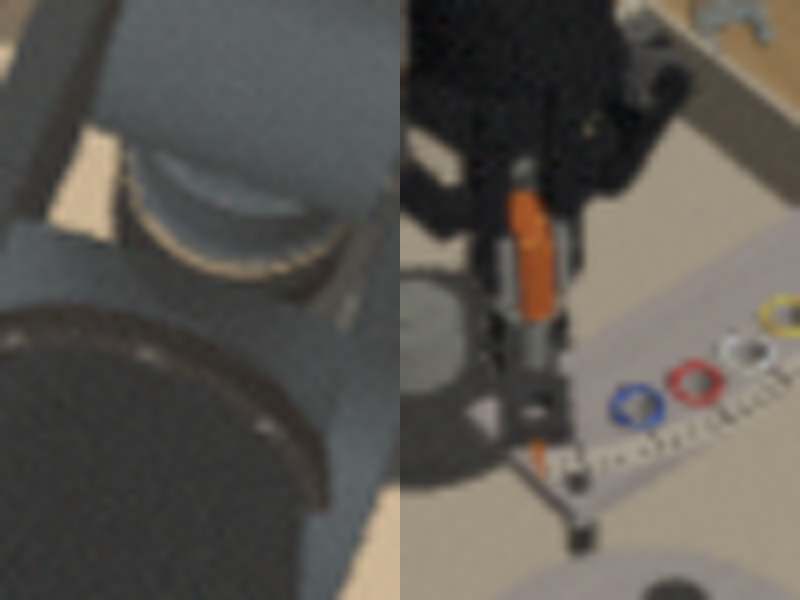

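The pin is held upright (handle at crop 536,260; shank about 537,345) above the eye (about 537,405), and the red ring at (696,382) matches the prediction. I'll measure the shank offset with intensity profiles.

Run:
```python
import cv2
c=cv2.imread("pics/s5.png")
print("cols 283..299")
for r in range(190,213): print(r,[tuple(int(v) for v in c[r,x])[1] for x in range(283,300)])
```

```text
cols 283..299
190 [54, 57, 38, 33, 65, 99, 81, 70, 73, 75, 76, 75, 105, 118, 138, 145, 148]
191 [55, 51, 46, 41, 68, 101, 83, 66, 72, 75, 76, 81, 104, 139, 146, 147, 147]
192 [60, 53, 56, 63, 84, 105, 84, 64, 73, 74, 80, 96, 119, 142, 147, 148, 147]
193 [64, 54, 54, 58, 86, 93, 83, 67, 72, 74, 78, 94, 102, 138, 146, 147, 147]
194 [66, 57, 58, 39, 50, 89, 102, 74, 74, 84, 88, 81, 70, 128, 145, 148, 148]
195 [67, 59, 66, 39, 26, 59, 80, 74, 79, 96, 84, 46, 49, 119, 143, 148, 146]
196 [70, 59, 56, 33, 28, 53, 58, 73, 92, 99, 74, 45, 63, 125, 144, 147, 144]
197 [73, 55, 52, 42, 34, 56, 57, 73, 90, 100, 71, 51, 65, 109, 136, 138, 138]
198 [72, 58, 48, 46, 46, 54, 55, 71, 90, 99, 81, 66, 76, 113, 134, 138, 137]
199 [71, 59, 72, 46, 33, 53, 53, 70, 91, 99, 81, 82, 123, 133, 136, 136, 135]
200 [70, 58, 57, 57, 35, 50, 57, 71, 88, 96, 77, 86, 126, 136, 133, 134, 134]
201 [60, 55, 53, 62, 47, 53, 58, 59, 66, 71, 63, 79, 112, 127, 133, 134, 133]
202 [56, 57, 57, 59, 54, 56, 56, 55, 57, 56, 56, 60, 71, 109, 131, 135, 136]
203 [59, 56, 55, 59, 55, 55, 57, 58, 58, 55, 54, 55, 66, 109, 131, 135, 138]
204 [61, 61, 74, 82, 63, 57, 58, 59, 51, 42, 38, 53, 66, 110, 132, 135, 137]
205 [68, 100, 123, 128, 85, 59, 55, 59, 64, 56, 38, 51, 61, 96, 131, 137, 137]
206 [92, 123, 133, 132, 86, 56, 55, 82, 104, 101, 64, 54, 62, 99, 128, 136, 135]
207 [71, 102, 126, 130, 85, 59, 54, 65, 75, 66, 57, 55, 60, 93, 129, 134, 135]
208 [61, 75, 101, 120, 83, 59, 51, 53, 56, 54, 52, 52, 52, 81, 124, 132, 135]
209 [60, 63, 73, 94, 76, 55, 49, 49, 51, 52, 50, 47, 53, 79, 123, 132, 134]
210 [55, 58, 64, 66, 59, 53, 60, 63, 71, 71, 69, 72, 83, 100, 109, 133, 138]
211 [59, 58, 57, 57, 62, 74, 105, 113, 108, 97, 125, 136, 140, 142, 114, 143, 156]
212 [55, 57, 56, 58, 65, 78, 100, 122, 116, 106, 144, 154, 141, 149, 122, 145, 155]
```

Emit:
{"name": "move_arm", "arguments": {"targets": [{"dx": 0, "dy": 0, "dz": -0.4, "rx": 0, "ry": 0, "rz": 0}, {"dx": 0, "dy": 0, "dz": -0.4, "rx": 0, "ry": 0, "rz": 0}, {"dx": 0, "dy": 0, "dz": 0, "rx": 0, "ry": 0, "rz": 0}, {"dx": 0, "dy": 0, "dz": -0.04, "rx": 0, "ry": 0, "rz": 0}, {"dx": 0, "dy": 0, "dz": -0.04, "rx": 0, "ry": 0, "rz": 0}, {"dx": 0, "dy": 0, "dz": -0.04, "rx": 0, "ry": 0, "rz": 0}, {"dx": 0, "dy": 0, "dz": -0.04, "rx": 0, "ry": 0, "rz": 0}, {"dx": 0, "dy": 0, "dz": -0.04, "rx": 0, "ry": 0, "rz": 0}, {"dx": 0, "dy": 0, "dz": 0, "rx": 0, "ry": 0, "rz": 0}, {"dx": 0, "dy": 0, "dz": 0, "rx": 0, "ry": 0, "rz": 0}]}}

```text
t: 10.4
tcp_pos: [0.6179, -0.112, 0.1498]
tool_rot: [0.757, 0.654, 0.0, 0.0]
force: [0.3, -0.3, -0.7]
finger_gap: 0.154
gripper_force: 80.1
```

Emit:
{"name": "move_arm", "arguments": {"targets": [{"dx": 0, "dy": 0, "dz": -0.04, "rx": 0, "ry": 0, "rz": 0}, {"dx": 0, "dy": 0, "dz": -0.04, "rx": 0, "ry": 0, "rz": 0}, {"dx": 0, "dy": 0, "dz": -0.04, "rx": 0, "ry": 0, "rz": 0}, {"dx": 0, "dy": 0, "dz": -0.04, "rx": 0, "ry": 0, "rz": 0}, {"dx": 0, "dy": 0, "dz": -0.04, "rx": 0, "ry": 0, "rz": 0}, {"dx": 0, "dy": 0, "dz": -0.04, "rx": 0, "ry": 0, "rz": 0}, {"dx": 0, "dy": 0, "dz": 0, "rx": 0, "ry": 0, "rz": 0}, {"dx": 0, "dy": 0, "dz": 0, "rx": 0, "ry": 0, "rz": 0}, {"dx": 0, "dy": 0, "dz": 0, "rx": 0, "ry": 0, "rz": 0}, {"dx": 0, "dy": 0, "dz": 0, "rx": 0, "ry": 0, "rz": 0}]}}

```text
t: 11.65
tcp_pos: [0.6179, -0.1119, 0.1438]
tool_rot: [0.757, 0.654, 0.0, 0.0]
force: [0.6, -0.4, -1.9]
finger_gap: 0.144
gripper_force: 80.0
```

Run:
```python
import numpy as np
a=1.1746+np.linspace(0,.49,21);p=np.c_[.56405+.14*np.cos(a),-.24099+.14*np.sin(a)]
print(p[[0,10,20]]);print((np.diff(p,axis=0)/.025).round(3).tolist())
```

```text
[[ 0.6180777  -0.11183502]
 [ 0.58513693 -0.10258718]
 [ 0.55093674 -0.10160549]]
[[-0.127, 0.051], [-0.128, 0.048], [-0.13, 0.045], [-0.131, 0.042], [-0.132, 0.039], [-0.133, 0.035], [-0.133, 0.032], [-0.134, 0.029], [-0.135, 0.026], [-0.135, 0.022], [-0.136, 0.019], [-0.136, 0.016], [-0.137, 0.012], [-0.137, 0.009], [-0.137, 0.006], [-0.137, 0.002], [-0.137, -0.001], [-0.137, -0.004], [-0.137, -0.008], [-0.137, -0.011]]
```

Emit:
{"name": "move_arm", "arguments": {"targets": [{"dx": -0.127, "dy": 0.051, "dz": 0, "rx": 0, "ry": 0, "rz": 0}, {"dx": -0.128, "dy": 0.048, "dz": 0, "rx": 0, "ry": 0, "rz": 0}, {"dx": -0.13, "dy": 0.045, "dz": 0, "rx": 0, "ry": 0, "rz": 0}, {"dx": -0.131, "dy": 0.042, "dz": 0, "rx": 0, "ry": 0, "rz": 0}, {"dx": -0.132, "dy": 0.039, "dz": 0, "rx": 0, "ry": 0, "rz": 0}, {"dx": -0.133, "dy": 0.035, "dz": 0, "rx": 0, "ry": 0, "rz": 0}, {"dx": -0.133, "dy": 0.032, "dz": 0, "rx": 0, "ry": 0, "rz": 0}, {"dx": -0.134, "dy": 0.029, "dz": 0, "rx": 0, "ry": 0, "rz": 0}, {"dx": -0.135, "dy": 0.026, "dz": 0, "rx": 0, "ry": 0, "rz": 0}, {"dx": -0.135, "dy": 0.022, "dz": 0, "rx": 0, "ry": 0, "rz": 0}]}}

```text
t: 12.9
tcp_pos: [0.5886, -0.1036, 0.145]
tool_rot: [0.757, 0.654, 0.003, 0.004]
force: [6.6, -0.4, -2.9]
finger_gap: 0.153
gripper_force: 79.6
```

Emit:
{"name": "move_arm", "arguments": {"targets": [{"dx": -0.136, "dy": 0.019, "dz": 0, "rx": 0, "ry": 0, "rz": 0}, {"dx": -0.136, "dy": 0.016, "dz": 0, "rx": 0, "ry": 0, "rz": 0}, {"dx": -0.137, "dy": 0.012, "dz": 0, "rx": 0, "ry": 0, "rz": 0}, {"dx": -0.137, "dy": 0.009, "dz": 0, "rx": 0, "ry": 0, "rz": 0}, {"dx": -0.137, "dy": 0.006, "dz": 0, "rx": 0, "ry": 0, "rz": 0}, {"dx": -0.137, "dy": 0.002, "dz": 0, "rx": 0, "ry": 0, "rz": 0}, {"dx": -0.137, "dy": -0.001, "dz": 0, "rx": 0, "ry": 0, "rz": 0}, {"dx": -0.137, "dy": -0.004, "dz": 0, "rx": 0, "ry": 0, "rz": 0}, {"dx": -0.137, "dy": -0.008, "dz": 0, "rx": 0, "ry": 0, "rz": 0}, {"dx": -0.137, "dy": -0.011, "dz": 0, "rx": 0, "ry": 0, "rz": 0}]}}

```text
t: 14.15
tcp_pos: [0.5549, -0.102, 0.1452]
tool_rot: [0.757, 0.653, 0.004, 0.004]
force: [7.4, 1.9, -1.3]
finger_gap: 0.152
gripper_force: 79.7
```

Emit:
{"name": "move_arm", "arguments": {"targets": [{"dx": 0, "dy": 0, "dz": 0, "rx": 0, "ry": 0, "rz": 0}, {"dx": 0, "dy": 0, "dz": 0, "rx": 0, "ry": 0, "rz": 0}, {"dx": 0, "dy": 0, "dz": 0, "rx": 0, "ry": 0, "rz": 0}, {"dx": 0, "dy": 0, "dz": 0, "rx": 0, "ry": 0, "rz": 0}, {"dx": 0, "dy": 0, "dz": 0, "rx": 0, "ry": 0, "rz": 0}, {"dx": 0, "dy": 0, "dz": 0, "rx": 0, "ry": 0, "rz": 0}, {"dx": 0, "dy": 0, "dz": 0, "rx": 0, "ry": 0, "rz": 0}, {"dx": 0, "dy": 0, "dz": 0, "rx": 0, "ry": 0, "rz": 0}, {"dx": 0, "dy": 0, "dz": 0, "rx": 0, "ry": 0, "rz": 0}, {"dx": 0, "dy": 0, "dz": 0, "rx": 0, "ry": 0, "rz": 0}]}}

```text
t: 15.4
tcp_pos: [0.5545, -0.102, 0.1452]
tool_rot: [0.757, 0.653, 0.003, 0.003]
force: [6.5, 1.7, -1.2]
finger_gap: 0.155
gripper_force: 79.7
```

Run:
```python
from h import *
s=sensors.sense();print(s["t"],s["tcp_pos"],s["tool_rot"],s["force"],s["ft_torque"])
c=cams.snapshot("scene")[:,:,::-1];cv2.imwrite("pics/s6.png",c)
p=s["tcp_pos"]
a=cv2.resize(c[155:225,270:350],None,fx=8,fy=8,interpolation=cv2.INTER_CUBIC);cv2.imwrite("pics/c6.png",a)
for w in(p-[0,0,.0124],[*p[:2],.107],[.551,-.1017,.107]):print(((proj("scene",w)-[270,155])*8+3.5).round())
```

```text
15.4 [ 0.5545163  -0.10196418  0.14522373] [0.75703821 0.6533535  0.00319822 0.00348129] [ 6.5181377   1.70130223 -1.18376993] [ 0.40193173 -1.40902336 -0.00142092]
[327. 317.]
[328. 361.]
[336. 358.]
```

View pics/c6.png

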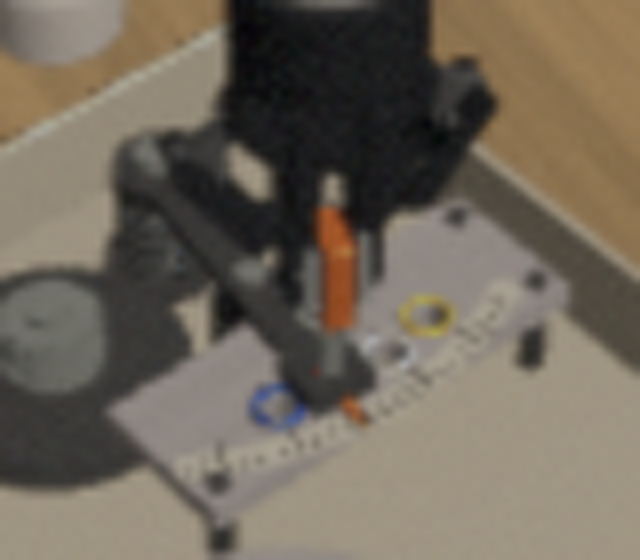

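The pin is in the eye. The arm has some give and lags about 3.5 mm towards +x under the spring, with a 0.5° tilt. I'll correct both.

Emit:
{"name": "move_arm", "arguments": {"targets": [{"dx": -0.04, "dy": 0, "dz": 0, "rx": 0, "ry": 0.009, "rz": 0}, {"dx": -0.04, "dy": 0, "dz": 0, "rx": 0, "ry": 0.009, "rz": 0}, {"dx": -0.04, "dy": 0, "dz": 0, "rx": 0, "ry": 0, "rz": 0}, {"dx": -0.02, "dy": 0, "dz": 0, "rx": 0, "ry": 0, "rz": 0}, {"dx": 0, "dy": 0, "dz": 0, "rx": 0, "ry": 0, "rz": 0}, {"dx": 0, "dy": 0, "dz": 0, "rx": 0, "ry": 0, "rz": 0}, {"dx": 0, "dy": 0, "dz": 0, "rx": 0, "ry": 0, "rz": 0}, {"dx": 0, "dy": 0, "dz": 0, "rx": 0, "ry": 0, "rz": 0}, {"dx": 0, "dy": 0, "dz": 0, "rx": 0, "ry": 0, "rz": 0}, {"dx": 0, "dy": 0, "dz": 0, "rx": 0, "ry": 0, "rz": 0}]}}

```text
t: 16.7
tcp_pos: [0.5514, -0.1022, 0.1452]
tool_rot: [0.757, 0.653, -0.0, 0.001]
force: [7.2, 2.2, -0.5]
finger_gap: 0.148
gripper_force: 79.7
```

Emit:
{"name": "move_arm", "arguments": {"targets": [{"dx": 0, "dy": 0, "dz": -0.08, "rx": 0, "ry": 0, "rz": 0}, {"dx": 0, "dy": 0, "dz": -0.08, "rx": 0, "ry": 0, "rz": 0}, {"dx": 0, "dy": 0, "dz": -0.08, "rx": 0, "ry": 0, "rz": 0}, {"dx": 0, "dy": 0, "dz": -0.04, "rx": 0, "ry": 0, "rz": 0}, {"dx": 0, "dy": 0, "dz": -0.04, "rx": 0, "ry": 0, "rz": 0}, {"dx": 0, "dy": 0, "dz": -0.04, "rx": 0, "ry": 0, "rz": 0}, {"dx": 0, "dy": 0, "dz": -0.04, "rx": 0, "ry": 0, "rz": 0}, {"dx": 0, "dy": 0, "dz": 0, "rx": 0, "ry": 0, "rz": 0}, {"dx": 0, "dy": 0, "dz": 0, "rx": 0, "ry": 0, "rz": 0}, {"dx": 0, "dy": 0, "dz": 0, "rx": 0, "ry": 0, "rz": 0}]}}

```text
t: 17.95
tcp_pos: [0.5515, -0.1019, 0.1356]
tool_rot: [0.757, 0.653, 0.0, 0.001]
force: [7.1, 3.1, 0.5]
finger_gap: 0.154
gripper_force: 80.5
```

Emit:
{"name": "move_arm", "arguments": {"targets": [{"dx": 0, "dy": 0, "dz": -0.04, "rx": 0, "ry": 0, "rz": 0}, {"dx": 0, "dy": 0, "dz": -0.04, "rx": 0, "ry": 0, "rz": 0}, {"dx": 0, "dy": 0, "dz": -0.04, "rx": 0, "ry": 0, "rz": 0}, {"dx": 0, "dy": 0, "dz": -0.04, "rx": 0, "ry": 0, "rz": 0}, {"dx": 0, "dy": 0, "dz": 0, "rx": 0, "ry": 0, "rz": 0}, {"dx": 0, "dy": 0, "dz": 0, "rx": 0, "ry": 0, "rz": 0}, {"dx": 0, "dy": 0, "dz": 0, "rx": 0, "ry": 0, "rz": 0}, {"dx": 0, "dy": 0, "dz": 0, "rx": 0, "ry": 0, "rz": 0}, {"dx": 0, "dy": 0, "dz": 0, "rx": 0, "ry": 0, "rz": 0}, {"dx": 0, "dy": 0, "dz": 0, "rx": 0, "ry": 0, "rz": 0}]}}

```text
t: 19.2
tcp_pos: [0.5515, -0.1019, 0.1316]
tool_rot: [0.757, 0.653, 0.0, 0.001]
force: [6.6, 2.1, 1.1]
finger_gap: 0.151
gripper_force: 80.5
```

Emit:
{"name": "move_arm", "arguments": {"targets": [{"dx": 0, "dy": 0, "dz": -0.04, "rx": 0, "ry": 0, "rz": 0}, {"dx": 0, "dy": 0, "dz": -0.04, "rx": 0, "ry": 0, "rz": 0}, {"dx": 0, "dy": 0, "dz": -0.04, "rx": 0, "ry": 0, "rz": 0}, {"dx": 0, "dy": 0, "dz": -0.04, "rx": 0, "ry": 0, "rz": 0}, {"dx": 0, "dy": 0, "dz": -0.04, "rx": 0, "ry": 0, "rz": 0}, {"dx": 0, "dy": 0, "dz": -0.04, "rx": 0, "ry": 0, "rz": 0}, {"dx": 0, "dy": 0, "dz": -0.04, "rx": 0, "ry": 0, "rz": 0}, {"dx": 0, "dy": 0, "dz": -0.04, "rx": 0, "ry": 0, "rz": 0}, {"dx": 0, "dy": 0, "dz": 0, "rx": 0, "ry": 0, "rz": 0}, {"dx": 0, "dy": 0, "dz": 0, "rx": 0, "ry": 0, "rz": 0}]}}

```text
t: 20.45
tcp_pos: [0.5515, -0.1019, 0.1236]
tool_rot: [0.757, 0.653, -0.0, 0.001]
force: [7.6, 3.2, 0.4]
finger_gap: 0.152
gripper_force: 80.5
```

Emit:
{"name": "move_arm", "arguments": {"targets": [{"dx": 0, "dy": 0, "dz": -0.04, "rx": 0, "ry": 0, "rz": 0}, {"dx": 0, "dy": 0, "dz": -0.04, "rx": 0, "ry": 0, "rz": 0}, {"dx": 0, "dy": 0, "dz": -0.04, "rx": 0, "ry": 0, "rz": 0}, {"dx": 0, "dy": 0, "dz": -0.02, "rx": 0, "ry": 0, "rz": 0}, {"dx": 0, "dy": 0, "dz": -0.02, "rx": 0, "ry": 0, "rz": 0}, {"dx": 0, "dy": 0, "dz": 0, "rx": 0, "ry": 0, "rz": 0}, {"dx": 0, "dy": 0, "dz": 0, "rx": 0, "ry": 0, "rz": 0}, {"dx": 0, "dy": 0, "dz": 0, "rx": 0, "ry": 0, "rz": 0}, {"dx": 0, "dy": 0, "dz": 0, "rx": 0, "ry": 0, "rz": 0}, {"dx": 0, "dy": 0, "dz": 0, "rx": 0, "ry": 0, "rz": 0}]}}

```text
t: 21.7
tcp_pos: [0.5515, -0.102, 0.1197]
tool_rot: [0.757, 0.653, -0.0, 0.001]
force: [6.5, 2.9, 2.0]
finger_gap: 0.153
gripper_force: 80.6
```

Emit:
{"name": "move_arm", "arguments": {"targets": [{"dx": 0, "dy": 0, "dz": -0.02, "rx": 0, "ry": 0, "rz": 0}, {"dx": 0, "dy": 0, "dz": -0.02, "rx": 0, "ry": 0, "rz": 0}, {"dx": 0, "dy": 0, "dz": 0, "rx": 0, "ry": 0, "rz": 0}, {"dx": 0, "dy": 0, "dz": 0, "rx": 0, "ry": 0, "rz": 0}, {"dx": 0, "dy": 0, "dz": 0, "rx": 0, "ry": 0, "rz": 0}, {"dx": 0, "dy": 0, "dz": 0, "rx": 0, "ry": 0, "rz": 0}, {"dx": 0, "dy": 0, "dz": 0, "rx": 0, "ry": 0, "rz": 0}, {"dx": 0, "dy": 0, "dz": 0, "rx": 0, "ry": 0, "rz": 0}, {"dx": 0, "dy": 0, "dz": 0, "rx": 0, "ry": 0, "rz": 0}, {"dx": 0, "dy": 0, "dz": 0, "rx": 0, "ry": 0, "rz": 0}]}}

```text
t: 22.95
tcp_pos: [0.5518, -0.102, 0.1193]
tool_rot: [0.757, 0.653, 0.0, 0.001]
force: [6.6, 3.6, 5.4]
finger_gap: 0.151
gripper_force: 81.3
```

Emit:
{"name": "move_arm", "arguments": {"targets": [{"dx": 0.03, "dy": 0.01, "dz": 0, "rx": 0, "ry": 0, "rz": 0}, {"dx": 0.03, "dy": 0.01, "dz": 0, "rx": 0, "ry": 0, "rz": 0}, {"dx": 0.03, "dy": 0.01, "dz": 0, "rx": 0, "ry": 0, "rz": 0}, {"dx": 0.03, "dy": 0.01, "dz": 0, "rx": 0, "ry": 0, "rz": 0}, {"dx": 0, "dy": 0, "dz": 0, "rx": 0, "ry": 0, "rz": 0}, {"dx": 0, "dy": 0, "dz": 0, "rx": 0, "ry": 0, "rz": 0}, {"dx": 0, "dy": 0, "dz": 0, "rx": 0, "ry": 0, "rz": 0}, {"dx": 0, "dy": 0, "dz": 0, "rx": 0, "ry": 0, "rz": 0}, {"dx": 0, "dy": 0, "dz": 0, "rx": 0, "ry": 0, "rz": 0}, {"dx": 0, "dy": 0, "dz": 0, "rx": 0, "ry": 0, "rz": 0}]}}

```text
t: 24.2
tcp_pos: [0.5531, -0.1017, 0.1192]
tool_rot: [0.757, 0.654, -0.002, 0.0]
force: [2.4, 0.6, 8.1]
finger_gap: 0.151
gripper_force: 81.5
```

Emit:
{"name": "move_arm", "arguments": {"targets": [{"dx": 0.02, "dy": 0, "dz": 0.02, "rx": 0, "ry": 0, "rz": 0}, {"dx": 0.01, "dy": 0, "dz": 0.01, "rx": 0, "ry": 0, "rz": 0}, {"dx": 0, "dy": 0, "dz": 0, "rx": 0, "ry": 0, "rz": 0}, {"dx": 0, "dy": 0, "dz": 0, "rx": 0, "ry": 0, "rz": 0}, {"dx": 0, "dy": 0, "dz": 0, "rx": 0, "ry": 0, "rz": 0}, {"dx": 0, "dy": 0, "dz": 0, "rx": 0, "ry": 0, "rz": 0}, {"dx": 0, "dy": 0, "dz": 0, "rx": 0, "ry": 0, "rz": 0}, {"dx": 0, "dy": 0, "dz": 0, "rx": 0, "ry": 0, "rz": 0}, {"dx": 0, "dy": 0, "dz": 0, "rx": 0, "ry": 0, "rz": 0}, {"dx": 0, "dy": 0, "dz": 0, "rx": 0, "ry": 0, "rz": 0}], "newtons": 40}}

```text
t: 25.45
tcp_pos: [0.5532, -0.1017, 0.1192]
tool_rot: [0.757, 0.654, -0.002, -0.0]
force: [3.8, -1.3, 7.5]
finger_gap: 0.15
gripper_force: 81.2
```

Emit:
{"name": "move_arm", "arguments": {"targets": [{"dx": 0, "dy": 0, "dz": 0, "rx": 0, "ry": 0, "rz": 0}, {"dx": 0, "dy": 0, "dz": 0, "rx": 0, "ry": 0, "rz": 0}, {"dx": 0, "dy": 0, "dz": 0, "rx": 0, "ry": 0, "rz": 0}, {"dx": 0, "dy": 0, "dz": 0, "rx": 0, "ry": 0, "rz": 0}, {"dx": 0, "dy": 0, "dz": 0, "rx": 0, "ry": 0, "rz": 0}, {"dx": 0, "dy": 0, "dz": 0, "rx": 0, "ry": 0, "rz": 0}, {"dx": 0, "dy": 0, "dz": 0, "rx": 0, "ry": 0, "rz": 0}, {"dx": 0, "dy": 0, "dz": 0, "rx": 0, "ry": 0, "rz": 0}, {"dx": 0, "dy": 0, "dz": 0, "rx": 0, "ry": 0, "rz": 0}, {"dx": 0, "dy": 0, "dz": 0, "rx": 0, "ry": 0, "rz": 0}], "claw": 50}}

```text
t: 26.7
tcp_pos: [0.5509, -0.1007, 0.1176]
tool_rot: [0.757, 0.654, -0.004, -0.003]
force: [-0.8, 0.0, 0.5]
finger_gap: 0.502
gripper_force: 0.0
```

Emit:
{"name": "move_arm", "arguments": {"targets": [{"dx": 0, "dy": 0, "dz": 0.2, "rx": 0, "ry": 0, "rz": 0}, {"dx": 0, "dy": 0, "dz": 0.5, "rx": 0, "ry": 0, "rz": 0}, {"dx": 0, "dy": 0, "dz": 1, "rx": 0, "ry": 0, "rz": 0}, {"dx": 0, "dy": 0, "dz": 1, "rx": 0, "ry": 0, "rz": 0}, {"dx": 0, "dy": 0, "dz": 1, "rx": 0, "ry": 0, "rz": 0}, {"dx": 0, "dy": 0, "dz": 1, "rx": 0, "ry": 0, "rz": 0}, {"dx": -0.5, "dy": 1, "dz": 0, "rx": 0, "ry": 0, "rz": 0}, {"dx": -0.5, "dy": 1, "dz": 0, "rx": 0, "ry": 0, "rz": 0}, {"dx": 0, "dy": 1, "dz": 0, "rx": 0, "ry": 0, "rz": 0}, {"dx": 0, "dy": 1, "dz": 0, "rx": 0, "ry": 0, "rz": 0}]}}

```text
t: 27.95
tcp_pos: [0.5249, 0.0009, 0.2352]
tool_rot: [0.757, 0.654, -0.004, -0.003]
force: [0.7, -0.1, 0.1]
finger_gap: 0.493
gripper_force: 0.0
```

Emit:
{"name": "move_arm", "arguments": {"targets": [{"dx": 0, "dy": 1, "dz": 0, "rx": 0, "ry": 0, "rz": 0}, {"dx": 0, "dy": 1, "dz": 0, "rx": 0, "ry": 0, "rz": 0}, {"dx": 0, "dy": 1, "dz": 0, "rx": 0, "ry": 0, "rz": 0}, {"dx": 0, "dy": 1, "dz": 0, "rx": 0, "ry": 0, "rz": 0}, {"dx": 0, "dy": 0, "dz": 0, "rx": 0, "ry": 0, "rz": 0}, {"dx": 0, "dy": 0, "dz": 0, "rx": 0, "ry": 0, "rz": 0}, {"dx": 0, "dy": 0, "dz": 0, "rx": 0, "ry": 0, "rz": 0}, {"dx": 0, "dy": 0, "dz": 0, "rx": 0, "ry": 0, "rz": 0}, {"dx": 0, "dy": 0, "dz": 0, "rx": 0, "ry": 0, "rz": 0}, {"dx": 0, "dy": 0, "dz": 0, "rx": 0, "ry": 0, "rz": 0}]}}

```text
t: 29.2
tcp_pos: [0.526, 0.099, 0.235]
tool_rot: [0.757, 0.654, -0.004, -0.003]
force: [0.5, 0.4, 0.2]
finger_gap: 0.501
gripper_force: 0.0
```

Run:
```python
from h import *
s=sensors.sense();print(s["t"],s["tcp_pos"],s["force"])
t=cams.snapshot("top")[:,:,::-1];c=cams.snapshot("scene")[:,:,::-1]
f=lambda im,x,y,w,h,k:cv2.resize(im[y:y+h,x:x+w],None,fx=k,fy=k,interpolation=cv2.INTER_CUBIC)
cv2.imwrite("pics/c7.png",np.hstack([f(t,315,155,50,70,8),f(c,290,160,50,70,8)]))
for n,o,e in(("top",[315,155],0),("scene",[290,160],400)):
  for z in(.107,.133,.155): print(n,z,((proj(n,[.551,-.1017,z])-o)*8+[3.5+e,3.5]).round())
```

```text
29.2 [0.52596145 0.0989951  0.23504503] [0.53157676 0.44367776 0.23931234]
top 0.107 [209. 330.]
top 0.133 [213. 318.]
top 0.155 [217. 308.]
scene 0.107 [576. 318.]
scene 0.133 [575. 274.]
scene 0.155 [574. 235.]
```

View pics/c7.png

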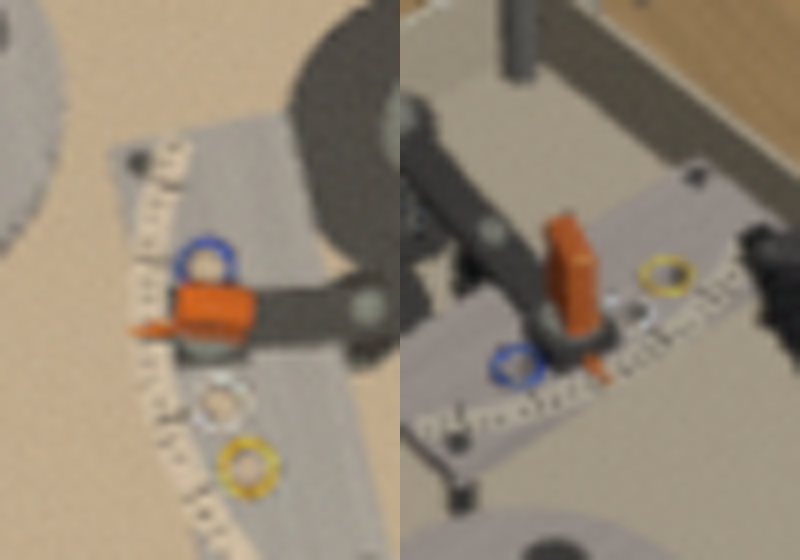

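The picture shows the pin released in the eye at the red hole, between the blue and white rings. The collar is down, the top of the handle is at top(217,303) against a predicted (217,308), and the tilt is about 2–3°, within the 7° limit. The robot is clear, so I'm handing in.

```bash
python3 -c "
from station import order
print(order.sign_off())"
```

```text
the job is handed in; nothing more can be done
None
```

The job is handed in: the small orange-handled pin is fully home through the tensioner eye and the red-ringed hole, leaning about 2–3° by the last picture, and the gripper is open and clear; the verdict was not shown.

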